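Turn the leaf of the washer sample book

TASK

Turn the half-raised leaf of the washer sample book over its spine by pushing it with the fingertips, without pinching it or flinging it over, and press it down until it lies flat on the other side. Leave the book where it lies, leave the bin, jar, drawer and wrench alone, and finish with the hand clear of everything.

Things in the scene. Friction and masses are not known exactly. Their poses are not given: they have to be found in the camera images.
- book: Washer sample book lying open on the bench: dark steel back plate 190 x 400 mm, 12 mm thick, loose but heavy (3 kg), with a fixed stack of grey leaves on each side of the spine (tops 26 mm above the bench). Origin: centre of its underside. Its x axis runs along the spine, its y axis from the side where the leaf starts (-y) to the side where it must lie (+y), z up. Two black spine blocks 16 x 26 mm, 41 mm high, stand at x = +-82 mm on the spine line.
- spine (a point): Middle of the hinge rod of the book, 32 mm above the bench; axes as the book's. The leaf turns about the x axis through this point.
- leaf (a joint): Angle of the leaf about the spine: 0 = flat on the starting (-y) side, pi/2 = upright, pi = flat on the other (+y) side (end stop at both). It starts half raised, 0.3 to 0.75 rad. The hinge is stiff (about 0.35 N m of friction), so the leaf stays wherever it is left; about 2 to 4 N at its free edge moves it. The leaf is a rigid grey plate about 0.25 kg, 5 mm thick, 160 mm along the spine, reaching 165 mm from the hinge rod to its free edge, with flat washers on both faces.
- leaf_edge (a point): Middle of the free edge of the leaf, in the middle of its thickness, 165 mm from the hinge rod. Its axes turn with the leaf: x along the spine, y from the free edge towards the hinge, z out of the face that looks up when the joint is 0 (down when it is pi).
- bin: Red open parts bin 120 x 100 mm, 60 mm high, loose. Bystander. Origin: centre of its underside.
- jar: Jar with a black cap, 60 mm across, 80 mm high, loose. Bystander. Origin: centre of its underside.
- drawer: Small grey pull-out drawer 130 x 55 mm, 40 mm high, loose. Bystander. Origin: centre of its underside.
- wrench: Steel wrench lying on the bench, loose. Bystander. Origin: on its underside; x axis along it.

How it is judged:
By the outcome, as a careful person would: the job done as asked, in the order asked, and still so for the second after the job is handed in, with the robot touching nothing.
It also fails if it takes over 54 s, if anything falls off the work surface, if the arm or the gripper's body presses on something with over 40 N, if the wrist force passes 120 N, or if a joint passes its speed limit or range.

ROBOT

A 6-joint arm with a two-finger parallel gripper is mounted at the origin on the work surface. World frame = base frame: x ahead of the robot, y to its left, z up, the work surface at z = 0. Lengths are in m, angles in rad, forces in N, time in s.
With the tool pointing down it reaches from about 0.375 to 0.9 m from the base axis. Payload 3.1 kg.
Tool frame: the origin (TCP) lies midway between the tips of the shut fingers; the grasp point (between the pads) lies 19 mm behind it (env.grasp_offset is the distance from the TCP to the grasp point, in m); z points along the fingers, y is the direction in which the jaws open and shut (so a half turn about z gives the same grasp; the last joint's range is limited). The gripper opens to 87 mm and grips with 3 to 60 N. Pads are 19 mm wide; open, the fingers measure 117 mm over their backs; the gripper's body (75 mm by 190 mm) begins 51 mm behind the grasp point.
Start: joints at [1.093, 0.527, 1.433, -0, 1.181, -0.178], TCP at [0.185, 0.597, 0.223] pointing down, gripper open.
Joint ranges: [-3.08, 3.08], [-0.75, 2.2], [0.22, 2.44], [-1.43, 4.57], [0, 2.65], [-2.85, 2.85]. Speed limits (rad/s): [2.79, 2.79, 3.14, 3.14, 3.14, 3.14].

INTERFACE

Orientations are given as a rotation vector (axis times angle).
In Python, from workcell import env, optics gives the robot as it stands.
- The arm moves only by the shell command python3 -m pendant 'ROWS' [OPENING]. ROWS is JSON, one flat list of numbers, 6 for each row, row after row: the shift along the tool's x, y, z in m, then the turn, a rotation vector about the tool's x, y, z in rad. In form: [x, y, z, rx, ry, rz, x, y, z, rx, ry, rz, ...]. A call has 1 to 20 rows; each row is the pose to reach, as a shift and turn from the pose commanded when the call began, along the tool's axes at that moment; what a row does not reach only later rows make up. A row lasts 1/10 s, in which the tool goes at most 50 mm and 8.59 degrees, less where a joint would pass 70% of its speed; a pose out of reach is approached as far as the arm can. A call with a gripper value outside its range is refused whole. OPENING is the opening in per cent of the stroke, from 0 (shut) to 100 (fully open), set as the call begins (- or left out, the last holds). The fingers move at their own pace and stop on an object; the grip force is fixed at half the most. Time passes only in rows, so rows that repeat a pose let the fingers close. It gives the time, the measured TCP pose, the force and the opening at its end, in the units of the state.
- env.sense(): the state, without advancing time (a new reading comes with each control period).
- optics.capture(name): name is "scene" or "top" or "wrist"; returns the picture (420x560x3 uint8, blue, green, red); there is no depth.
- optics.calibration(name): a dict with "K" (3x3 intrinsics, pixels), "distortion" ([k1, k2, p1, p2, k3] as OpenCV has them; the pictures are not rectified), "R" (3x3) and "t" (3): a world point X has camera coordinates R X + t; the wrist camera has in their place "T_tool_cam" (4x4, takes a point from camera to tool coordinates, whose origin is the TCP and whose axes are the flange's). Camera axes: x right, y down, z forward; pixel columns grow to the right and rows downward; lengths in m; the calibration is good to about 2 mm. A picture is of the moment at which its call begins: read the wrist's pose just before it. calibration takes no time and is no camera call.
- env.sign_off(): hands the job in, once; it reports no verdict.
The state is a dict: "time": time; "joint_positions": joint angles; "joint_vel": joint speeds; "joint_efforts": joint torques, N m; "tcp_pos": TCP position; "tool_rot": TCP orientation; "ft_force": force on the tool from outside, world axes, zero at the start; "torque": the same for the moment, N m; "width": opening from 0.0 (shut) to 1.0 (fully open).
Only numpy, scipy, OpenCV 4.12 (cv2) and the standard library are available. Lean on these libraries where they do the work, as an engineer would, in place of code of your own. Each camera call takes 0.05 s, during which the arm holds its last target. There are 200 camera calls.

## Working session

There is one attempt and no reset: what is moved stays moved. The work goes in short steps, Python scripts to look and compute and a shell command to move; the robot and the scene stay as the last step left them, time stands still between calls to the robot, and variables do not carry over. Pictures are saved under pics/ and viewed, about 8 in all and at most 12, crops included, and the job is handed in when it is done.

```bash
mkdir -p pics; ls; python3 - <<'E'
from workcell import env, optics
import cv2
for n in("scene","top"):
    cv2.imwrite(f"pics/{n}0.png",optics.capture(n))
    c=optics.calibration(n);print(n,c)
print(env.sense())
E
```

```text
pics
scene {'K': array([[540.24367872,   0.        , 280.4843438 ],
       [  0.        , 540.24367872, 209.09091432],
       [  0.        ,   0.        ,   1.        ]]), 'distortion': array([-0.21674387,  0.        ,  0.        ,  0.        ,  0.        ]), 'R': array([[-0.82114418,  0.57070948, -0.00359489],
       [ 0.48533641,  0.69496647, -0.53053763],
       [-0.30028453, -0.43739262, -0.84765376]]), 't': array([ 0.44401168, -0.23024668,  1.66132082])}
top {'K': array([[457.86139272,   0.        , 273.61934999],
       [  0.        , 457.86139272, 209.66104732],
       [  0.        ,   0.        ,   1.        ]]), 'distortion': array([-0.0765261,  0.       ,  0.       ,  0.       ,  0.       ]), 'R': array([[ 0.00180224, -0.9997237 ,  0.02343662],
       [-0.98057892, -0.00636308, -0.19602165],
       [ 0.19611662, -0.02262818, -0.98031946]]), 't': array([-0.01432955,  0.5170497 ,  1.21657458])}
{'time': 0.1, 'joint_positions': array([ 1.09250195e+00,  5.28371672e-01,  1.43375770e+00,  1.03198887e-05,
        1.18139147e+00, -1.78518144e-01]), 'joint_vel': array([ 0.00133167, -0.00205019, -0.00168911,  0.00012591,  0.00247882,
       -0.00137811]), 'joint_efforts': array([-1.95334810e-04, -4.40987349e+01, -1.77150822e+01,  6.35039457e-02,
        5.34673047e-02, -3.01726413e-05]), 'tcp_pos': array([0.18424367, 0.59654898, 0.22167566]), 'tool_rot': array([-4.69037882e-01, -3.10574238e+00,  2.86151189e-03]), 'ft_force': array([ 0.89618409, -0.18909031,  0.3975503 ]), 'torque': array([-0.02863646, -0.03249973,  0.00275515]), 'width': 1.000977192562506}
```

View pics/scene0.png

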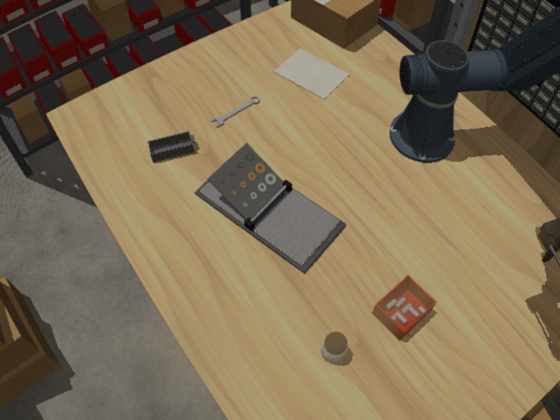

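View pics/top0.png

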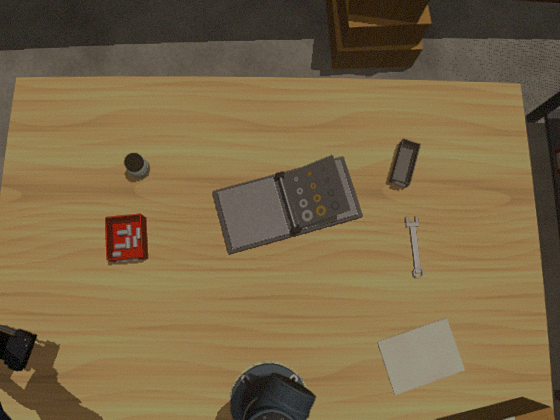

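```bash
python3 - <<'E'
import cv2
a=cv2.imread("pics/top0.png")[140:265,200:375];b=cv2.imread("pics/scene0.png")[135:275,185:355]
cv2.imwrite("pics/tc.png",cv2.resize(a,None,fx=4.5,fy=4.5,interpolation=cv2.INTER_CUBIC))
cv2.imwrite("pics/sc.png",cv2.resize(b,None,fx=4,fy=4,interpolation=cv2.INTER_CUBIC))
E
```

```text
(no output)
```

View pics/tc.png

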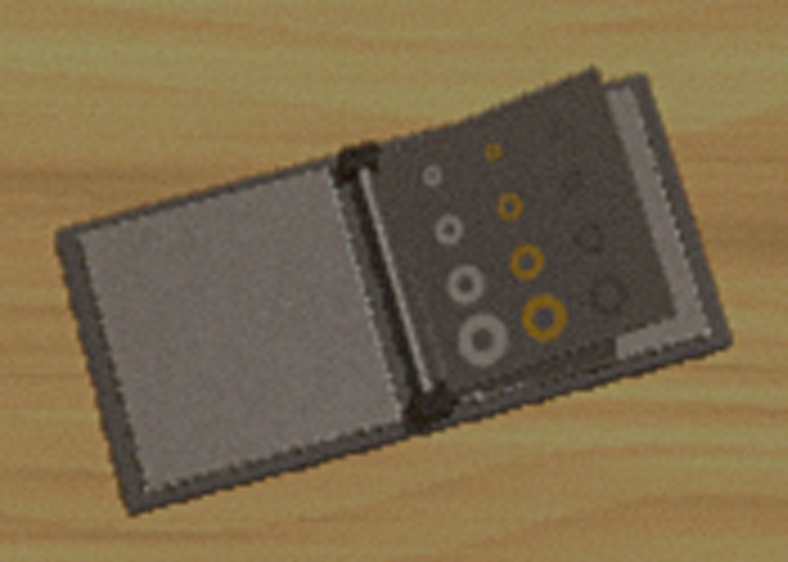

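View pics/sc.png

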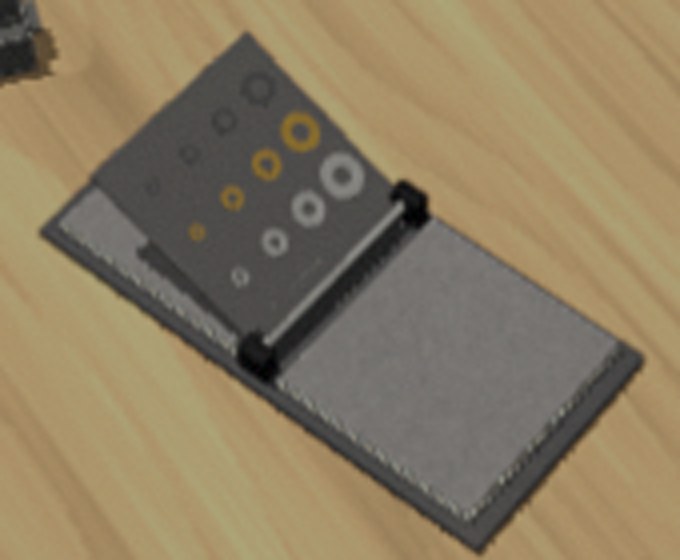

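```bash
cat > h.py <<'E'
import numpy as np,cv2
from workcell import env,optics
from scipy.spatial.transform import Rotation as Ro
def proj(n,X):
    c=optics.calibration(n);return cv2.projectPoints(np.array(X,float),cv2.Rodrigues(c["R"])[0],c["t"],c["K"],c["distortion"])[0][:,0]
def book(p,X):
    c,s=np.cos(p[2]),np.sin(p[2]);X=np.array(X,float)
    return X@np.array([[c,s,0],[-s,c,0],[0,0,1]])+[p[0],p[1],0]
def leaf(a,x,r,h=0): # r from hinge, h along leaf normal (up at 0)
    return [x,-r*np.cos(a)+h*np.sin(a),.032+r*np.sin(a)+h*np.cos(a)]
E
python3 - <<'E'
from h import *
from scipy.optimize import least_squares
T=np.array([[57,232],[133,513],[732,343],[645,75],[358,152],[430,408],[597,70],[675,315]])/4.5+[200,140]-.4
S=np.array([[42,232],[478,550],[642,360],[408,195],[257,348],[247,33],[92,178]])/4+[185,135]-.4
def res(p):
    a=p[3];z=.010
    P={k:v for k,v in dict(TL=[.095,.2,z],BL=[-.095,.2,z],BR=[-.095,-.2,z],TR=[.095,-.2,z],b1=[.082,0,.041],b0=[-.082,0,.041],l1=leaf(a,.08,.165),l0=leaf(a,-.08,.165)).items()}
    t=book(p,[P[k] for k in "TL BL BR TR b1 b0 l1 l0".split()])
    s=book(p,[P[k] for k in "TR TL BL b0 b1 l0 l1".split()])
    return np.r_[(proj("top",t)-T).ravel(),(proj("scene",s)-S).ravel()]
r=least_squares(res,[.5,0,.26,.5],loss="soft_l1");p=r.x
print(p,res(p).reshape(-1,2).round(1).tolist())
np.save("p.npy",p)
print(book(p,[[0,0,.032],leaf(p[3],0,.165),leaf(np.pi,0,.165)]))
E
```

```text
[ 0.54492375 -0.04970852  0.27474066  0.43729662] [[-1.7, -1.2], [-2.0, -0.1], [-0.0, 0.4], [-0.3, -1.1], [-0.2, 0.2], [-0.1, -1.7], [0.2, -0.8], [0.4, 0.0], [-0.6, -1.2], [0.2, -0.1], [1.9, -1.1], [1.0, -1.2], [0.4, -0.7], [-0.2, -0.1], [-0.6, -0.5]]
[[ 0.54492375 -0.04970852  0.032     ]
 [ 0.5854755  -0.19357608  0.10187618]
 [ 0.50015968  0.10910325  0.032     ]]
```

```bash
cat >> h.py <<'E'
p=np.load("p.npy")
def goalR(tilt,yaw): # tilt from vertical, fingers pitched toward heading yaw; tool y horizontal
    z=np.array([np.sin(tilt)*np.cos(yaw),np.sin(tilt)*np.sin(yaw),-np.cos(tilt)])
    y=np.array([-np.sin(yaw),np.cos(yaw),0])
    R=np.c_[np.cross(y,z),y,z]; R2=np.c_[-R[:,0],-R[:,1],R[:,2]]
    R0=Ro.from_rotvec(env.sense()["tool_rot"]).as_matrix()
    return max(R,R2,key=lambda r:np.trace(R0.T@r))
def rel(w,R=None): # world point(s) -> row
    s=env.sense();R0=Ro.from_rotvec(s["tool_rot"]).as_matrix()
    rv=np.zeros(3) if R is None else Ro.from_matrix(R0.T@R).as_rotvec()
    return np.r_[R0.T@(np.array(w)-s["tcp_pos"]),rv].round(3).tolist()
def where():
    s=env.sense();c,sn=np.cos(p[2]),np.sin(p[2]);d=s["tcp_pos"]-[p[0],p[1],0]
    print("t",s["time"],"book",np.round([c*d[0]+sn*d[1],-sn*d[0]+c*d[1],d[2]],4),"F",s["ft_force"].round(1),"q",s["joint_positions"].round(2))
E
python3 - <<'E'
from h import *
print(Ro.from_rotvec(env.sense()["tool_rot"]).as_matrix().round(2))
R=goalR(np.radians(55),p[2])
print(rel([.45,.2,.3]));
for w in ([.45,-.0,.3],book(p,[[-.17,-.137,.15]])[0]): print(w,rel(w,R))
E
```

```text
[[-0.96  0.3  -0.  ]
 [ 0.3   0.96 -0.  ]
 [ 0.   -0.   -1.  ]]
[-0.371, -0.301, -0.078, 0.0, 0.0, 0.0]
[0.45, -0.0, 0.3] [-0.43, -0.492, -0.078, -0.277, -0.933, -0.528]
[ 0.41846723 -0.22769096  0.15      ] [-0.467, -0.718, 0.073, -0.277, -0.933, -0.528]
```

```bash
python3 -m pendant '[-0.371,-0.301,-0.078,0,0,0,-0.371,-0.301,-0.078,0,0,0,-0.371,-0.301,-0.078,0,0,0,-0.371,-0.301,-0.078,0,0,0,-0.371,-0.301,-0.078,0,0,0,-0.371,-0.301,-0.078,0,0,0,-0.371,-0.301,-0.078,0,0,0,-0.371,-0.301,-0.078,0,0,0,-0.371,-0.301,-0.078,0,0,0,-0.371,-0.301,-0.078,0,0,0,-0.43,-0.492,-0.078,-0.277,-0.933,-0.528,-0.43,-0.492,-0.078,-0.277,-0.933,-0.528,-0.43,-0.492,-0.078,-0.277,-0.933,-0.528,-0.43,-0.492,-0.078,-0.277,-0.933,-0.528,-0.43,-0.492,-0.078,-0.277,-0.933,-0.528,-0.43,-0.492,-0.078,-0.277,-0.933,-0.528,-0.43,-0.492,-0.078,-0.277,-0.933,-0.528,-0.43,-0.492,-0.078,-0.277,-0.933,-0.528,-0.43,-0.492,-0.078,-0.277,-0.933,-0.528]' 0
python3 - <<'E'
from h import *
where();s=env.sense();print(s["tcp_pos"],Ro.from_rotvec(s["tool_rot"]).as_matrix().round(2))
R=goalR(np.radians(55),p[2])
for w in book(p,[[-.17,-.137,.2]]): print(w,rel(w,R))
E
```

```text
time: 2.0
tcp_pos: [0.4598, 0.0221, 0.3341]
tool_rot: [-0.161, 2.404, 0.137]
ft_force: [0.5, 0.7, 0.6]
width: 0.005
t 2.0 book [-0.0624  0.0922  0.3341] F [0.5 0.7 0.6] q [-0.52 -0.07  2.18  0.88  0.63 -2.86]
[0.45983325 0.02211607 0.33408124] [[-0.74 -0.15  0.66]
 [-0.08  0.99  0.14]
 [-0.67  0.05 -0.74]]
[ 0.41846723 -0.22769096  0.2       ] [0.14, -0.247, 0.036, -0.054, -0.221, -0.12]
```

```bash
python3 -m pendant '[0,0,0,0,0,0.15,0,0,0,0,0,0.3,0,0,0,0,0,0.45,0,0,0,0,0,0.6,0,0,0,0,0,0.75,0,0,0,0,0,0.9,0,0,0,0,0,1.05,0,0,0,0,0,1.2,0,0,0,0,0,1.35,0,0,0,0,0,1.5,0,0,0,0,0,1.65,0,0,0,0,0,1.8,0,0,0,0,0,1.95,0,0,0,0,0,2.1]' 0
python3 - <<'E'
from h import *
where()
R=goalR(np.radians(55),p[2])
for w in book(p,[[-.17,-.137,.2]]): print(w,rel(w,R))
E
```

```text
time: 3.4
tcp_pos: [0.4601, 0.024, 0.3352]
tool_rot: [2.253, 1.505, 0.975]
ft_force: [0.5, -0.7, 0.5]
width: 0.004
t 3.4 book [-0.0617  0.094   0.3352] F [ 0.5 -0.7  0.5] q [-0.52 -0.07  2.18  0.87  0.63 -0.75]
[ 0.41846723 -0.22769096  0.2       ] [-0.286, 0.004, 0.036, -0.067, 0.225, 0.918]
```

```bash
python3 -m pendant '[-0.286,0.004,0.036,-0.067,0.225,0.918,-0.286,0.004,0.036,-0.067,0.225,0.918,-0.286,0.004,0.036,-0.067,0.225,0.918,-0.286,0.004,0.036,-0.067,0.225,0.918,-0.286,0.004,0.036,-0.067,0.225,0.918,-0.286,0.004,0.036,-0.067,0.225,0.918,-0.286,0.004,0.036,-0.067,0.225,0.918,-0.286,0.004,0.036,-0.067,0.225,0.918,-0.286,0.004,0.036,-0.067,0.225,0.918,-0.286,0.004,0.036,-0.067,0.225,0.918,-0.286,0.004,0.036,-0.067,0.225,0.918]' 0
python3 - <<'E'
from h import *
where()
R=goalR(np.radians(55),p[2])
for w in book(p,[[-.17,-.137,.2],[-.15,-.137,.05]]): print(w,rel(w,R))
E
```

```text
time: 4.5
tcp_pos: [0.4206, -0.2273, 0.2026]
tool_rot: [-2.655, -0.381, -1.384]
ft_force: [0.6, 0.2, 0.2]
width: 0.007
t 4.5 book [-0.1678 -0.1372  0.2026] F [0.6 0.2 0.2] q [-1.35  0.52  2.25  1.27  1.03 -1.14]
[ 0.41846723 -0.22769096  0.2       ] [-0.003, -0.0, -0.0, -0.002, -0.0, 0.009]
[ 0.43771714 -0.22226502  0.05      ] [-0.115, -0.001, 0.102, -0.002, -0.0, 0.009]
```

```bash
python3 -m pendant '[-0.04,0,0.035,0,0,0,-0.08,0,0.07,0,0,0,-0.115,0,0.102,0,0,0,-0.115,0,0.102,0,0,0,-0.115,0,0.102,0,0,0]' 0
python3 - <<'E'
from h import *
where()
R=goalR(np.radians(55),p[2])
for w in book(p,[[-.15,-.137,.05],[-.06,-.137,.05]]): print(rel(w,R))
a=optics.capture("scene");b=optics.capture("top")
cv2.imwrite("pics/m1.png",np.hstack([cv2.resize(a[110:300,170:370],(400,380)),cv2.resize(b[120:310,190:390],(400,380))]))
E
```

```text
time: 5.0
tcp_pos: [0.4378, -0.2228, 0.0491]
tool_rot: [-2.65, -0.375, -1.383]
ft_force: [-0.0, 0.4, -0.4]
width: 0.009
t 5.0 book [-0.15   -0.1375  0.0491] F [-0.   0.4 -0.4] q [-1.3   0.98  2.27  1.64  0.97 -1.7 ]
[0.001, -0.001, -0.0, -0.004, -0.002, 0.004]
[0.052, 0.0, 0.073, -0.004, -0.002, 0.004]
```

View pics/m1.png

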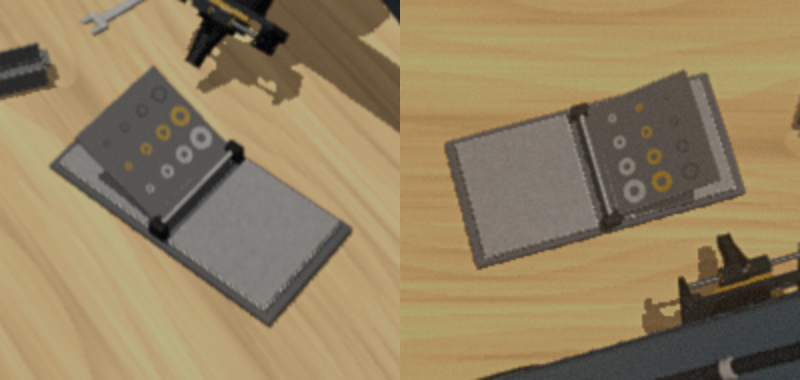

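```bash
python3 -m pendant '[0.017,0,0.024,0,0,0,0.035,0,0.049,0,0,0,0.052,0,0.073,0,0,0,0.052,0,0.073,0,0,0]' 0
python3 - <<'E'
from h import *
where()
for a in np.arange(.5,1.6,.2):
    L=leaf(a,0,.14,-.0175)
    print(a,rel(book(p,[[-.06,L[1],L[2]-.02*max(0,np.cos(a))]])[0]))
E
```

```text
time: 5.5
tcp_pos: [0.5267, -0.1989, 0.0563]
tool_rot: [-2.655, -0.393, -1.395]
ft_force: [0.1, 1.9, -0.1]
width: 0.007
t 5.5 book [-0.058  -0.1386  0.0563] F [ 0.1  1.9 -0.1] q [-1.04  0.93  2.17  1.8   0.95 -1.54]
0.5 [0.007, -0.007, -0.007, 0.0, 0.0, 0.0]
0.7 [0.03, -0.02, -0.023, 0.0, 0.0, 0.0]
0.8999999999999999 [0.051, -0.037, -0.037, 0.0, 0.0, 0.0]
1.0999999999999999 [0.069, -0.058, -0.049, 0.0, 0.0, 0.0]
1.2999999999999998 [0.083, -0.083, -0.059, 0.0, 0.0, 0.0]
1.4999999999999998 [0.094, -0.109, -0.066, 0.0, 0.0, 0.0]
```

```bash
python3 -m pendant '[0.007,-0.007,-0.007,0,0,0,0.019,-0.013,-0.015,0,0,0,0.030,-0.020,-0.023,0,0,0,0.041,-0.028,-0.030,0,0,0,0.051,-0.037,-0.037,0,0,0,0.060,-0.047,-0.043,0,0,0,0.069,-0.058,-0.049,0,0,0,0.069,-0.058,-0.049,0,0,0]' 0
python3 - <<'E'
from h import *
where()
a=optics.capture("scene");b=optics.capture("top")
cv2.imwrite("pics/m2.png",np.hstack([cv2.resize(a[110:300,170:370],(400,380)),cv2.resize(b[120:310,190:390],(400,380))]))
for a in np.arange(1.1,2.4,.1):
    L=leaf(a,0,.14,-.0175)
    print(a.round(1),np.round(L,3),rel(book(p,[[-.06,L[1],L[2]-.02*max(0,np.cos(a))]])[0]))
E
```

```text
time: 6.3
tcp_pos: [0.5063, -0.1421, 0.1369]
tool_rot: [-2.653, -0.377, -1.387]
ft_force: [-0.3, -0.6, 0.6]
width: 0.004
t 6.3 book [-0.0623 -0.0784  0.1369] F [-0.3 -0.6  0.6] q [-1.    0.73  2.31  1.79  0.94 -1.45]
1.1 [ 0.    -0.079  0.149] [0.004, -0.001, -0.001, 0.0, 0.0, 0.0]
1.2 [ 0.    -0.067  0.156] [0.012, -0.013, -0.006, 0.0, 0.0, 0.0]
1.3 [ 0.    -0.054  0.162] [0.018, -0.025, -0.011, 0.0, 0.0, 0.0]
1.4 [ 0.    -0.041  0.167] [0.024, -0.039, -0.015, 0.0, 0.0, 0.0]
1.5 [ 0.    -0.027  0.17 ] [0.029, -0.052, -0.018, 0.0, 0.0, 0.0]
1.6 [ 0.    -0.013  0.172] [0.032, -0.066, -0.02, 0.0, 0.0, 0.0]
1.7 [0.    0.001 0.173] [0.032, -0.08, -0.02, 0.0, 0.0, 0.0]
1.8 [0.    0.015 0.172] [0.032, -0.094, -0.02, 0.0, 0.0, 0.0]
1.9 [0.    0.029 0.17 ] [0.03, -0.108, -0.018, 0.0, 0.0, 0.0]
2.0 [0.    0.042 0.167] [0.027, -0.122, -0.016, 0.0, 0.0, 0.0]
2.1 [0.    0.056 0.162] [0.023, -0.135, -0.013, 0.0, 0.0, 0.0]
2.2 [0.    0.068 0.155] [0.018, -0.148, -0.01, 0.0, 0.0, 0.0]
2.3 [0.    0.08  0.148] [0.012, -0.16, -0.006, 0.0, 0.0, 0.0]
```

View pics/m2.png

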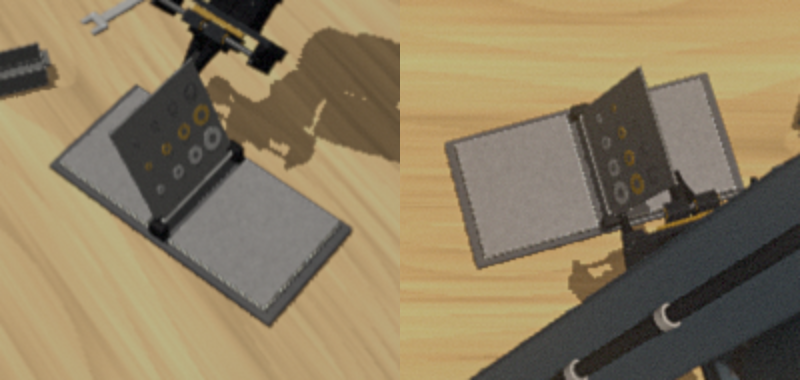

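```bash
python3 -m pendant '[0.012,-0.013,-0.006,0,0,0,0.018,-0.025,-0.011,0,0,0,0.024,-0.039,-0.015,0,0,0,0.029,-0.052,-0.018,0,0,0,0.032,-0.066,-0.02,0,0,0,0.032,-0.080,-0.02,0,0,0,0.032,-0.094,-0.02,0,0,0,0.030,-0.108,-0.018,0,0,0,0.027,-0.122,-0.016,0,0,0,0.023,-0.135,-0.013,0,0,0,0.018,-0.148,-0.01,0,0,0,0.018,-0.148,-0.01,0,0,0]' 0
python3 - <<'E'
from h import *
where()
a=optics.capture("scene");b=optics.capture("top")
cv2.imwrite("pics/m3.png",np.hstack([cv2.resize(a[110:300,170:370],(400,380)),cv2.resize(b[120:310,190:390],(400,380))]))
for a in np.arange(2.2,3.2,.1):
    L=leaf(a,0,.14,-.0175)
    print(a.round(1),np.round(L,3),rel(book(p,[[-.06,L[1],L[2]]])[0]))
E
```

```text
time: 7.6
tcp_pos: [0.5066, -0.0101, 0.1641]
tool_rot: [-2.654, -0.394, -1.346]
ft_force: [-0.1, 0.0, -0.1]
width: 0.005
t 7.6 book [-0.0261  0.0485  0.1641] F [-0.1  0.  -0.1] q [-0.7   0.65  2.44  2.11  0.92 -1.52]
2.2 [0.    0.068 0.155] [-0.026, -0.021, -0.021, 0.0, 0.0, 0.0]
2.3 [0.    0.08  0.148] [-0.032, -0.033, -0.017, 0.0, 0.0, 0.0]
2.4 [0.    0.091 0.139] [-0.039, -0.045, -0.011, 0.0, 0.0, 0.0]
2.5 [0.    0.102 0.13 ] [-0.047, -0.055, -0.006, 0.0, 0.0, 0.0]
2.6 [0.    0.111 0.119] [-0.055, -0.064, 0.001, 0.0, 0.0, 0.0]
2.7 [0.    0.119 0.108] [-0.065, -0.072, 0.008, 0.0, 0.0, 0.0]
2.8 [0.    0.126 0.095] [-0.074, -0.079, 0.015, 0.0, 0.0, 0.0]
2.9 [0.    0.132 0.082] [-0.085, -0.084, 0.023, 0.0, 0.0, 0.0]
3.0 [0.    0.136 0.069] [-0.096, -0.089, 0.031, 0.0, 0.0, 0.0]
3.1 [0.    0.139 0.055] [-0.107, -0.092, 0.039, 0.0, 0.0, 0.0]
```

View pics/m3.png

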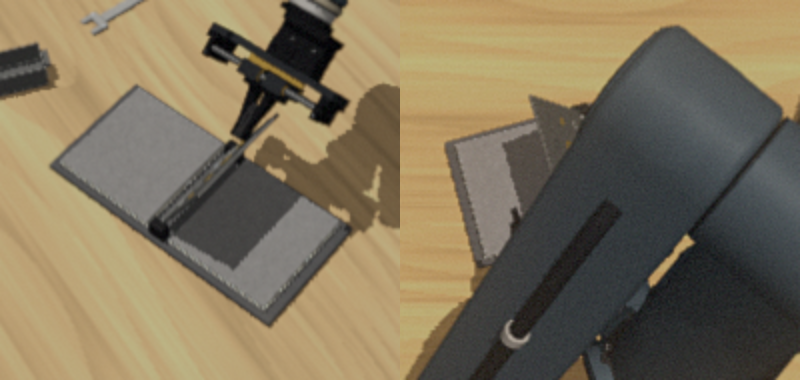

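```bash
python3 - <<'E'
from h import *
R=goalR(np.radians(15),p[2])
print(rel(book(p,[[-.03,.02,.2]])[0]),rel(book(p,[[-.03,.02,.2]])[0],R))
E
```

```text
[0.027, 0.027, -0.025, 0.0, 0.0, 0.0] [0.027, 0.027, -0.025, -0.018, -0.677, 0.014]
```

```bash
python3 -m pendant '[0.027,0.027,-0.025,0,0,0,0.027,0.027,-0.025,-0.018,-0.677,0.014,0.027,0.027,-0.025,-0.018,-0.677,0.014,0.027,0.027,-0.025,-0.018,-0.677,0.014,0.027,0.027,-0.025,-0.018,-0.677,0.014,0.027,0.027,-0.025,-0.018,-0.677,0.014,0.027,0.027,-0.025,-0.018,-0.677,0.014,0.027,0.027,-0.025,-0.018,-0.677,0.014,0.027,0.027,-0.025,-0.018,-0.677,0.014,0.027,0.027,-0.025,-0.018,-0.677,0.014]' 0
python3 - <<'E'
from h import *
where()
a=optics.capture("scene");
cv2.imwrite("pics/m4.png",cv2.resize(a[90:300,150:400],(750,630))[:600])
# estimate: print leaf free-edge pixels for angles
for a in np.arange(1.8,2.4,.1): print(a.round(1),((proj("scene",book(p,[leaf(a,-.08,.165),leaf(a,.08,.165)]))-[150,90])*3).round(0).tolist())
E
```

```text
time: 8.7
tcp_pos: [0.5079, -0.0388, 0.199]
tool_rot: [-3.039, -0.421, -0.412]
ft_force: [0.2, 0.1, 1.0]
width: 0.003
t 8.7 book [-0.0326  0.0205  0.199 ] F [0.2 0.1 1. ] q [-0.41  0.33  1.93  0.28  0.69  0.69]
1.8 [[447.0, 199.0], [324.0, 320.0]]
1.9 [[461.0, 211.0], [339.0, 334.0]]
2.0 [[475.0, 225.0], [354.0, 348.0]]
2.1 [[489.0, 239.0], [368.0, 363.0]]
2.2 [[501.0, 254.0], [381.0, 378.0]]
2.3 [[512.0, 268.0], [393.0, 393.0]]
```

View pics/m4.png

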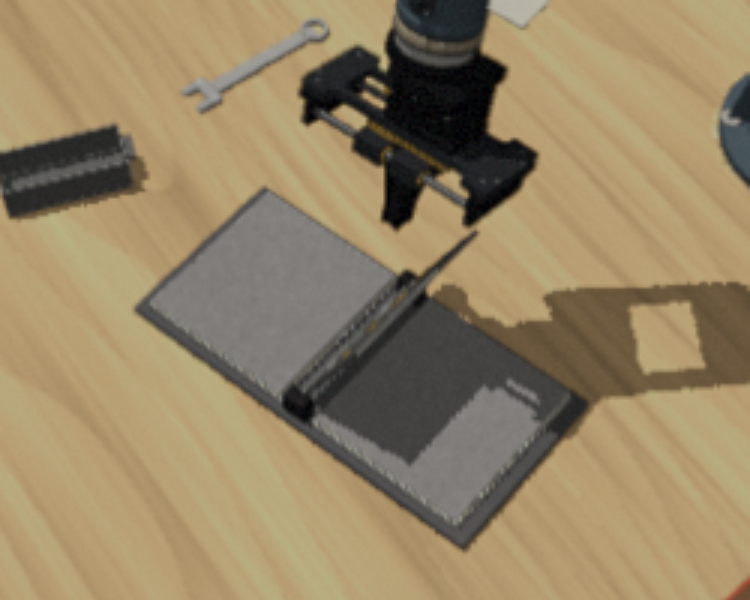

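```bash
python3 - <<'E'
from h import *
print(rel(book(p,[[-.01,.025,.165]])[0]))
for a in np.r_[np.arange(2.0,3.1,.1),3.1]:
    L=leaf(a,0,.135,-.0045)
    print(a.round(1),rel(book(p,[[0,L[1]-.015,L[2]+.002]])[0]))
E
```

```text
[0.009, -0.006, 0.04, 0.0, 0.0, 0.0]
2.0 [0.017, -0.018, 0.048, 0.0, 0.0, 0.0]
2.1 [0.016, -0.03, 0.054, 0.0, 0.0, 0.0]
2.2 [0.014, -0.041, 0.061, 0.0, 0.0, 0.0]
2.3 [0.012, -0.052, 0.069, 0.0, 0.0, 0.0]
2.4 [0.009, -0.062, 0.078, 0.0, 0.0, 0.0]
2.5 [0.006, -0.071, 0.087, 0.0, 0.0, 0.0]
2.6 [0.004, -0.079, 0.098, 0.0, 0.0, 0.0]
2.7 [0.0, -0.086, 0.109, 0.0, 0.0, 0.0]
2.8 [-0.003, -0.091, 0.121, 0.0, 0.0, 0.0]
2.9 [-0.006, -0.095, 0.133, 0.0, 0.0, 0.0]
3.0 [-0.01, -0.098, 0.146, 0.0, 0.0, 0.0]
3.1 [-0.014, -0.1, 0.159, 0.0, 0.0, 0.0]
```

```bash
python3 -m pendant '[0.009,-0.006,0.04,0,0,0,0.017,-0.018,0.048,0,0,0,0.016,-0.030,0.054,0,0,0,0.014,-0.041,0.061,0,0,0,0.012,-0.052,0.069,0,0,0,0.009,-0.062,0.078,0,0,0,0.006,-0.071,0.087,0,0,0,0.004,-0.079,0.098,0,0,0,0,-0.086,0.109,0,0,0,-0.003,-0.091,0.121,0,0,0,-0.003,-0.091,0.121,0,0,0]' 0
python3 - <<'E'
from h import *
where()
a=optics.capture("scene")
cv2.imwrite("pics/m5.png",cv2.resize(a[90:300,150:400],(750,630))[:600])
for a in np.arange(2.6,3.15,.1): print(a.round(1),((proj("scene",book(p,[leaf(a,-.08,.165),leaf(a,.08,.165)]))-[150,90])*3).round(0).tolist())
for a in np.r_[2.9,3.,3.1,3.14]:
    L=leaf(a,0,.135,-.0045)
    print(a.round(1),rel(book(p,[[0,L[1]-.015,L[2]+.002]])[0]))
E
```

```text
time: 9.85
tcp_pos: [0.511, 0.0597, 0.0819]
tool_rot: [-3.034, -0.424, -0.415]
ft_force: [-0.4, -0.9, -0.2]
width: 0.006
t 9.85 book [-0.003   0.1145  0.0819] F [-0.4 -0.9 -0.2] q [-0.18  0.57  2.03  0.42  0.33  0.73]
2.6 [[539.0, 312.0], [423.0, 437.0]]
2.7 [[544.0, 326.0], [430.0, 451.0]]
2.8 [[549.0, 340.0], [436.0, 464.0]]
2.9 [[552.0, 352.0], [440.0, 476.0]]
3.0 [[553.0, 364.0], [442.0, 486.0]]
3.1 [[553.0, 374.0], [443.0, 496.0]]
2.9 [-0.001, -0.001, 0.012, 0.0, 0.0, 0.0]
3.0 [-0.005, -0.004, 0.025, 0.0, 0.0, 0.0]
3.1 [-0.008, -0.005, 0.038, 0.0, 0.0, 0.0]
3.1 [-0.01, -0.006, 0.043, 0.0, 0.0, 0.0]
```

View pics/m5.png

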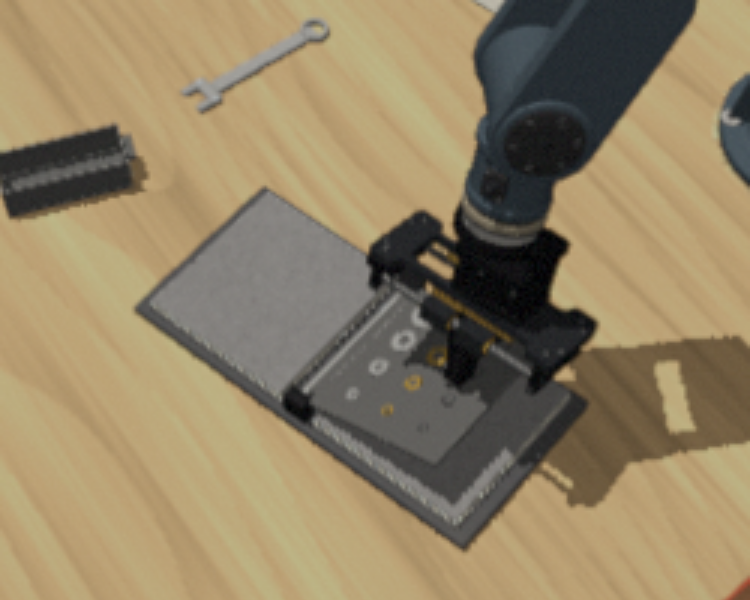

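```bash
python3 -m pendant '[-0.001,-0.001,0.006,0,0,0,-0.001,-0.001,0.012,0,0,0,-0.003,-0.003,0.018,0,0,0,-0.005,-0.004,0.025,0,0,0,-0.006,-0.005,0.031,0,0,0,-0.008,-0.005,0.038,0,0,0,-0.010,-0.006,0.042,0,0,0,-0.010,-0.006,0.044,0,0,0,-0.010,-0.006,0.044,0,0,0]' 0; python3 -c "
from h import *
where()"
```

```text
time: 10.8
tcp_pos: [0.514, 0.0656, 0.0376]
tool_rot: [-3.036, -0.424, -0.42]
ft_force: [-0.8, -0.5, 1.3]
width: 0.007
t 10.8 book [0.0015 0.1194 0.0376] F [-0.8 -0.5  1.3] q [-0.17  0.67  2.05  0.62  0.22  0.53]
```

Press on in small steps until the force shows the stop.

```bash
python3 -m pendant '[0,0,0.001,0,0,0,0,0,0.002,0,0,0,0,0,0.002,0,0,0]' 0; python3 -m pendant '[0,0,0.001,0,0,0,0,0,0.002,0,0,0,0,0,0.002,0,0,0]' 0;python3 -c "
from h import *
where()"
```

```text
time: 11.1
tcp_pos: [0.5143, 0.0657, 0.037]
tool_rot: [-3.036, -0.424, -0.423]
ft_force: [-3.8, -2.8, 10.6]
width: 0.002
time: 11.4
tcp_pos: [0.5144, 0.0658, 0.0365]
tool_rot: [-3.036, -0.424, -0.425]
ft_force: [-9.1, -3.8, 26.3]
width: 0.004
t 11.4 book [0.0019 0.1194 0.0365] F [-9.1 -3.8 26.3] q [-0.17  0.67  2.05  0.64  0.21  0.51]
```

```bash
python3 -m pendant '[0,0,-0.01,0,0,0,0,0,-0.04,0,0,0,0,0,-0.08,0,0,0,0,0,-0.12,0,0,0,0,0,-0.16,0,0,0,0,0.04,-0.20,0,0,0,0,0.08,-0.22,0,0,0,0,0.12,-0.23,0,0,0,0,0.16,-0.23,0,0,0,0,0.20,-0.23,0,0,0,0,0.20,-0.23,0,0,0]' 0
python3 - <<'E'
from h import *
where()
a=optics.capture("scene");b=optics.capture("top")
cv2.imwrite("pics/m6.png",np.hstack([cv2.resize(a[90:300,150:400],(400,336)),cv2.resize(b[120:288,190:390],(400,336))]))
cv2.imwrite("pics/m7.png",a)
for a in np.arange(2.9,3.15,.08): print(a.round(2),(proj("scene",book(p,[leaf(a,-.08,.165),leaf(a,.08,.165)]))-[150,90]).round(1).tolist(),)
E
```

```text
time: 12.5
tcp_pos: [0.5129, -0.1514, 0.2544]
tool_rot: [-3.041, -0.418, -0.428]
ft_force: [1.1, -1.4, -0.7]
width: 0.003
t 12.5 book [-0.0584 -0.0892  0.2544] F [ 1.1 -1.4 -0.7] q [-0.63  0.29  1.79  0.28  0.91  0.51]
2.9 [[183.9, 117.4], [146.5, 158.5]]
2.98 [[184.3, 120.5], [147.2, 161.5]]
3.06 [[184.4, 123.3], [147.6, 164.2]]
3.14 [[184.2, 126.0], [147.6, 166.6]]
```

View pics/m6.png

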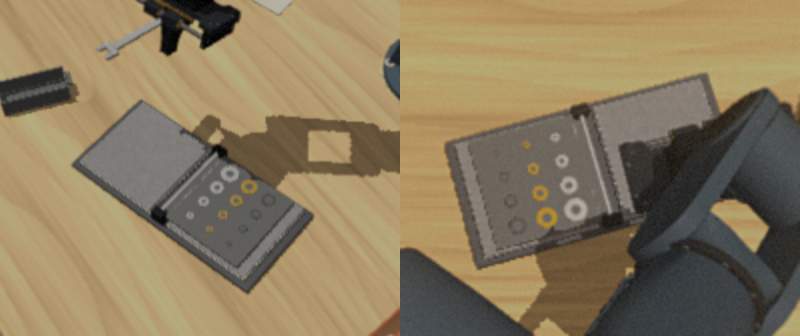

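```bash
python3 -m pendant '[0,0,0,0,0,0,0,0,0,0,0,0,0,0,0,0,0,0]' 0; python3 -c "
from workcell import env
print(abs(env.sense()['joint_vel']).max(),env.sign_off())"
```

```text
time: 12.9
tcp_pos: [0.5101, -0.1443, 0.2534]
tool_rot: [-3.035, -0.426, -0.421]
ft_force: [0.8, 0.1, 1.2]
width: 0.004
the job is handed in; nothing more can be done
0.007099203169668044 None
```

The leaf is turned over and lies flat on the +y side, and the job was handed in at about 12.9 s of the 54 s allowed. I lifted it from underneath with the shut fingertips and pushed it past upright. I then moved the fingers round to the other face, pushed it down and pressed it onto its stop. The vertical press force was about 26 N at the last step, when the fingertips had stopped sinking.

- **Leaf:** in the last scene picture its free-edge corner is within about 1 px of where it should be at pi rad. An error of 0.08 rad would show as roughly 3 px.
- **Book:** its corners are within about 0.5 px of where they were just before the push.
- **Drawer and wrench:** both look unmoved, by eye only. The hand partly hides the wrench in the last picture.
- **Bin and jar:** I did not check these in the final picture. The hand stayed well above them.
- **Hand:** it finished about 0.25 m above the bench, still and reading only sensor noise.

**Joint limits:** two joints reached their range limits on the way. Joint 6 read -2.86 against -2.85 early on, and joint 3 read 2.44 against 2.44 during the turn, both rounded readings. I moved off both, but cannot say whether joint 6's reading counts as passing its range.

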